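# Close a diffuser jar: reed plate in the mouth, screw collar over it

### The arm

A 6-joint arm with a two-finger parallel gripper is mounted at the origin on the work surface. World frame = base frame: x ahead of the robot, y to its left, z up, the work surface at z = 0. Lengths are in mm, angles in rad, forces in N, time in s.
With the tool pointing down it reaches from about 275 to 750 mm from the base axis. Payload 10.2 kg.
Tool frame: the origin (TCP) lies between the finger pads; the fingertips stand 11 mm ahead of it and the grasp point (between the pads) lies 8 mm behind it; z points along the fingers, y is the line along which they close (so a half turn about z gives the same grasp; the last joint's range is limited). The gripper opens to 85 mm and grips with 20 to 120 N. Pads are 22 mm wide; open, the fingers measure 114 mm over their backs; the gripper's body (76 mm by 85 mm) begins 54 mm behind the grasp point. The pads swing forward as they close: fully open they stand 13 mm farther back than shut.
Start: joints at [-1.367, 0.313, 1.498, -0, 1.331, -0.223], TCP at [217.317, -477.917, 242.294] pointing down, gripper open.
Joint ranges: [-2.94, 2.94], [-0.97, 2.17], [0.19, 2.56], [-1.23, 4.37], [0.02, 3.11], [-2.88, 2.88]. Speed limits (rad/s): [2.39, 2.39, 3.01, 3.14, 3.14, 3.14].

### API

Orientations are given as a unit quaternion [w, x, y, z].
In Python, from rig import sense, eyes, finish_job gives the robot as it stands.
- The arm moves only by the shell command python3 -m jog 'ROWS' [FORCE]. ROWS is JSON, a list of rows, each a list of 7 numbers: the shift along the tool's x, y, z in m, then the turn, a rotation vector about the tool's x, y, z in rad, then the finger opening in m, from 0 to 0.0854. In form: [[dx, dy, dz, rx, ry, rz, gripper], ...]. A call has 1 to 5 rows; each row shifts and turns the commanded pose from where the row before left it, along the tool's axes as they then stand; what a row does not reach is not made up. A row lasts 1/10 s, in which the tool goes at most 50 mm and 8.59 degrees, less where a joint would pass 70% of its speed; a pose out of reach is approached as far as the arm can. A call is refused whole if a number of a shift passes 0.05 or a number of a turn 0.15, either way. A call with a gripper value outside its range is refused whole. The fingers move at their own pace and stop on an object; FORCE is the grip in N (left out, the last holds). Time passes only in rows, so rows that do not move let the fingers close. It gives the time, the measured TCP pose, the force, the opening and the grip force at its end, in the units of the state.
- sense(): the state, without advancing time (a new reading comes with each control period).
- eyes.capture(name): name is "side" or "top"; returns the picture (420x560x3 uint8, red, green, blue); there is no depth.
- eyes.calibration(name): a dict with "fx", "fy", "cx", "cy" (pixels), "cam_to_world" (4x4, takes a point from camera to world coordinates). Camera axes: x right, y down, z forward; pixel columns grow to the right and rows downward; lengths in mm; the calibration is good to about 2 mm. A picture is of the moment at which its call begins. calibration takes no time and is no camera call.
- finish_job(): hands the job in; it is judged then, once.
The state is a dict: "time_s": time; "joints": joint angles; "dq": joint speeds; "tau": joint torques, N m; "eef_pos": TCP position; "ee_rot": TCP orientation; "force": force on the tool from outside, world axes, zero at the start; "wrist_torque": the same for the moment, N m; "grip_width": opening from 0.0 (shut) to 1.0 (fully open); "grip_force": force on a finger pad.
Only numpy, scipy, OpenCV 4.12 (cv2) and the standard library are available. Lean on these libraries where they do the work, as an engineer would, in place of code of your own. Each camera call takes 0.05 s, during which the arm holds its last target. There are 200 camera calls.

### The job

Close the amber diffuser jar in the wooden holder: set the loose metal plate with the pull stud squarely and fully home in the jar's mouth, then put the brass ring over it and screw it on clockwise until it clamps the plate snugly and sits level. Use gentle, finger-tight force: do not press hard or overtighten, and do not push the other things on the table about. Let go when done.

Things in the scene. Friction and masses are not known exactly. Their poses are not given: they have to be found in the camera images.
- holder: Dark wooden block 112 x 112 x 22 mm, fixed to the table, holding an upright amber glass jar. Origin: centre of its underside, at table height; z up; a brass bar on top marks its -x side. The jar is clamped firmly, but its axis lies up to 4.5 mm off this origin in the holder's x and in y, and it is turned by up to 0.5 rad either way: not measured, must be seen or felt.
- rim (a point): Nominal centre of the jar's mouth (jar as if exactly centred in the holder), level with the flat rim, 100 mm above the table. Neck: 46 mm across, upright, 24 mm tall; sloping shoulder below, jar body 80 mm across up to 66 mm above the table. Mouth: a round recess 38 mm across and 4 mm deep; its floor is a ledge 4 mm wide around a 30 mm hole.
- thread (a point): On the nominal jar axis, 98 mm above the table; axes as the holder's. Right-hand three-start thread outside the neck, 55 mm across: three ribs 3 mm thick, 24 mm lead per turn, each running 200 degrees clockwise (from above) and down. For a jar not turned they start at 0, 120 and 240 degrees from the x axis, their middle at this height.
- disk: Loose reed plate, 45 g: bright metal disk 36 mm across, 6 mm thick, lower edge bevelled 1.2 mm, with an upright stud on its top. Origin: centre of its underside; z up along the stud. Starts flat on the table, stud up. Seated in the mouth its underside is 96 mm above the table and its top 2 mm above the jar's rim.
- stud (a point): Top centre of the plate's stud (12 mm across, 18 mm tall, 24 mm above the plate's underside), the place to hold it by.
- ring: Loose brass screw ring, 66 mm outside, 17 mm tall, 55 to 90 g, starts skirt down on the table, as it goes on. Origin: centre of its lower edge; z up. Skirt 58 mm inside. On the neck its lugs rest on the ribs; turned clockwise it sinks 24 mm per turn (about 1 mm play in height) until it clamps the plate, lower edge then 88.5 mm above the table. It does not unwind by itself.
- top (a point): Centre of the ring's top face, 17 mm above its lower edge. The top is 3.5 mm thick with a 28 mm hole that the stud passes. Once the ring clamps the plate the turning moment climbs over some 15 degrees; before that it is under about 0.1 N m. Snug is about 0.2 to 0.3 N m; the clamp load is very roughly 80 N per N m.
- lug (a point): Middle of the lug on the ring's x axis, 3 mm above its lower edge. Three round lugs, 4 mm thick, reach in to 24.5 mm from the axis at 0, 120, 240 degrees; black strokes on top mark them. They rest 3.5 mm above a rib's middle; from there 45 to 165 degrees clockwise are needed, most for a lug over a rib's start. Turned anticlockwise past the starts they drop 8 mm to the next rib: 45 degrees are left.
- beaker: Bystander: empty glass beaker, 72 mm across, 88 mm tall. Origin: centre of its underside.
- dropper: Bystander: small amber bottle with a black cap, 36 mm across, 85 mm tall. Origin: centre of its underside.
- phone: Bystander: black phone lying flat, 152 x 74 x 9 mm. Origin: centre of its underside.
- spare_cap: Bystander: black plastic bottle cap, 34 mm across, 16 mm tall. Origin: centre of its underside.
- sample_tin: Bystander: square steel tin, 50 x 50 x 20 mm. Origin: centre of its underside.
There are look-alikes about, which are no part of the job. Of the things that look like the ring, take the one that is farthest from the robot's base at the start.

How it is judged (in metres and radians):
On the way, in this order (a step that is already met when the one before it is completed fails the run):
1. the plate lies flat and fully down in the jar's mouth, let go, before the ring is brought over it (z of disk in the frame of holder between 0.094 and 0.0972 m and horizontal distance between disk and holder below 0.0085 m and angle between disk's own z axis and vertical below 0.05 rad and horizontal distance between ring and holder above 0.08 m and contact force between disk and the fingers below 0.1 N and linear speed of disk below 0.01 m/s), for 0.1 s.
2. the ring, screwed down, clamps the plate snugly (over 5 N) between the thread and the mouth (z of disk in the frame of holder between 0.094 and 0.0972 m and horizontal distance between disk and holder below 0.0085 m and angle between disk's own z axis and vertical below 0.05 rad and contact force between ring and disk above 5 N and contact force between ring and holder above 5 N and z of ring in the frame of holder below 0.0895 m), for 0.1 s.
At the end, for the whole second after the job is handed in: Plate flat in the mouth, underside within 1.2 mm of the ledge; ring, having clamped the plate with over 5 N, still screwed down over it: lower edge no more than 1 mm above its home height of 88.5 mm, level within 0.05 rad; both at rest (z of disk in the frame of holder between 0.094 and 0.0972 m and horizontal distance between disk and holder below 0.0085 m and angle between each of disk, ring's own z axis and vertical below 0.05 rad and z of ring in the frame of holder between 0.0865 and 0.0895 m and horizontal distance between ring and disk below 0.004 m and linear speed of ring below 0.01 m/s and angular speed of ring below 0.1 rad/s); the robot touches nothing.
It fails at once if the plate is pressed on the jar with more than 30 N before the ring is on it (contact force between disk and holder above 30 N and contact force between ring and disk below 0.05 N).
It fails at once if the ring is overtightened: it clamps the plate with more than 50 N (contact force between ring and disk above 50 N).
It fails at once if one of the bystanders is shifted by more than 15 mm (distance of any of beaker, dropper, phone, spare_cap, sample_tin from where it was at the start of the episode above 0.015 m).
It also fails if it takes over 67 s, if anything falls off the work surface, if the arm or the gripper's body presses on something with over 40 N, if the wrist force passes 120 N, or if a joint passes its speed limit or range.

## Working session

There is one attempt and no reset: what is moved stays moved. The work goes in short steps, Python scripts to look and compute and a shell command to move; the robot and the scene stay as the last step left them, time stands still between calls to the robot, and variables do not carry over. Pictures are saved under pics/ and viewed, at most 12 in all, crops included, and the job is handed in when it is done.

```bash
mkdir -p pics; python3 - <<'E'
from rig import sense, eyes
import cv2
for n in("side","top"):
    im=eyes.capture(n); cv2.imwrite(f"pics/{n}0.png",cv2.resize(im[...,::-1],(800,600),interpolation=cv2.INTER_CUBIC)); cv2.imwrite(f"pics/{n}0raw.png",im[...,::-1]);c=eyes.calibration(n); print(c)
s=sense();print(s)
E
```

```text
{'fx': 452.00130130519517, 'fy': 452.00130130519517, 'cx': 276.5361968900306, 'cy': 206.81395370018032, 'cam_to_world': array([[-8.32842995e-01, -3.84369721e-01,  3.98286910e-01,
         1.82413000e+02],
       [-5.53377509e-01,  5.62506298e-01, -6.14296344e-01,
         5.32401740e+02],
       [ 1.20780192e-02, -7.32015425e-01, -6.81180988e-01,
         6.86039712e+02],
       [ 0.00000000e+00,  0.00000000e+00,  0.00000000e+00,
         1.00000000e+00]])}
{'fx': 483.78426253104357, 'fy': 483.78426253104357, 'cx': 280.1044860113747, 'cy': 203.72910676292918, 'cam_to_world': array([[ 9.97090817e-03, -9.91699714e-01,  1.28188374e-01,
         4.21856752e+02],
       [-9.99652952e-01, -1.30116944e-02, -2.29057110e-02,
        -1.37717670e+00],
       [ 2.43835350e-02, -1.27915495e-01, -9.91485284e-01,
         1.15943923e+03],
       [ 0.00000000e+00,  0.00000000e+00,  0.00000000e+00,
         1.00000000e+00]])}
{'time_s': 0.1, 'joints': array([-1.36738338e+00,  3.13404839e-01,  1.49831911e+00, -1.87405877e-06,
        1.33098269e+00, -2.23384097e-01]), 'dq': array([-0.00018107, -0.00114077, -0.00143322,  0.00101225,  0.00058152,
       -0.00013742]), 'tau': array([ 2.63318318e-03, -4.12899041e+01, -2.60144806e+01, -1.60466516e-04,
        3.07041380e-03,  1.12158457e-05]), 'eef_pos': array([ 217.28277822, -477.70900201,  241.80257946]), 'ee_rot': array([-5.56973418e-04,  9.77316614e-01,  2.11782732e-01,  4.65175102e-06]), 'force': array([-0.7258162 , -0.02058901, -0.37458806]), 'wrist_torque': array([ 0.02153014, -0.02135897, -0.01405887]), 'grip_force': 0.0, 'grip_width': 1.0012196666095043}
```

View pics/top0.png

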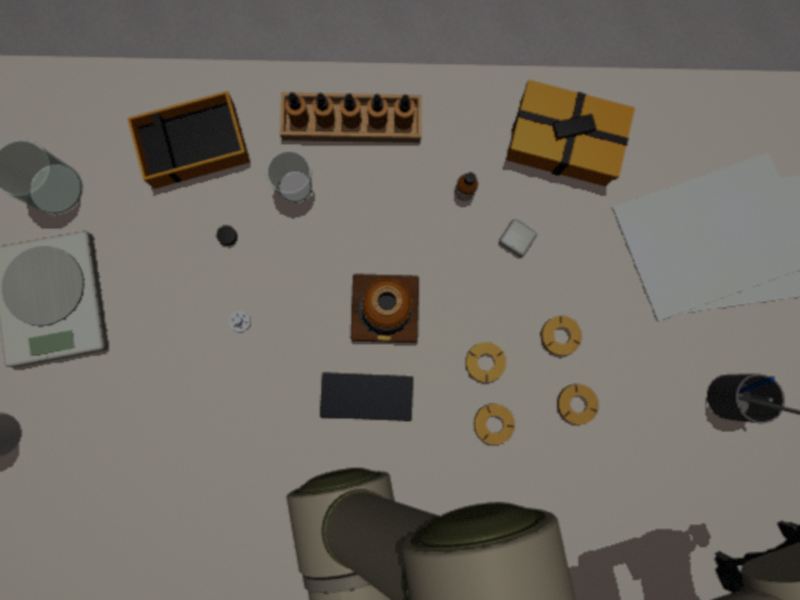

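View pics/side0.png

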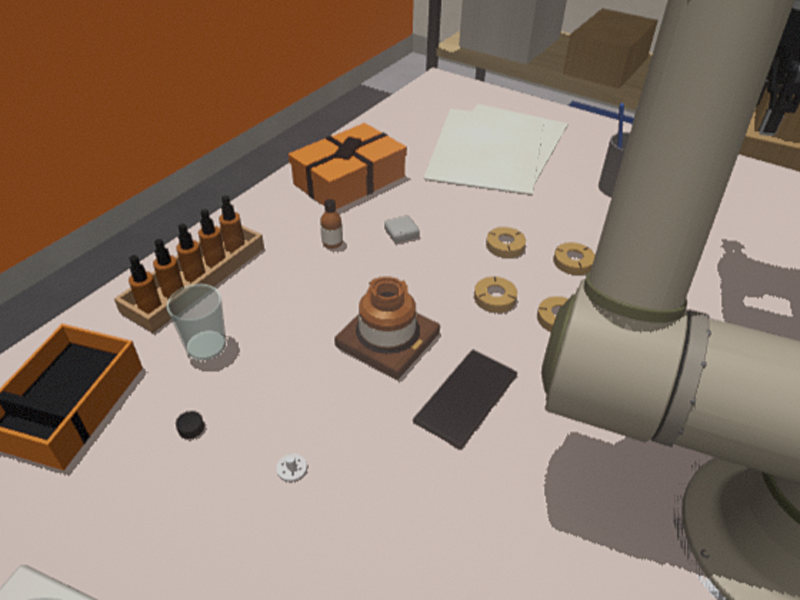

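The top view shows the holder at (385,308), the plate at (239,321), four rings at (486,362), (561,336), (494,424) and (578,404), and the phone at (367,396), all in the 800-px picture. The side view agrees, with the plate at (291,467). Next come enlarged crops and positions.

```bash
cat > h.py <<'E'
import numpy as np, cv2
from rig import sense, eyes
from scipy.spatial.transform import Rotation as R
def p2w(n,u,v,z):
    c=eyes.calibration(n);T=c["cam_to_world"]
    d=T[:3,:3]@[(u-c["cx"])/c["fx"],(v-c["cy"])/c["fy"],1]
    return T[:3,3]+d*(z-T[2,3])/d[2]
def w2p(n,P):
    c=eyes.calibration(n);T=c["cam_to_world"];q=T[:3,:3].T@(np.array(P)-T[:3,3])
    return np.array([c["cx"]+c["fx"]*q[0]/q[2],c["cy"]+c["fy"]*q[1]/q[2]])
def st():
    s=sense();q=s["ee_rot"];r=R.from_quat([q[1],q[2],q[3],q[0]])
    return s,r
def crop(im,u,v,w,h,k):
    u,v=int(u),int(v);c=im[v-h//2:v+h//2,u-w//2:u+w//2]
    return cv2.resize(c,None,fx=k,fy=k,interpolation=cv2.INTER_CUBIC)
E
python3 - <<'E'
from h import *
for nm,u,v,z in [("disk",239,321,6),("r1",486,362,17),("r2",561,336,17),("r3",494,424,17),("r4",578,404,17),("rim",386,300,100),("dropper",467,184,80),("tin",518,237,20),("cap",227,235,16),("phone",367,396,9)]:
    p=p2w("top",u*.7,v*.7,z);print(nm,p.round(),np.hypot(*p[:2]).round())
t=cv2.imread("pics/top0raw.png");s=cv2.imread("pics/side0raw.png")
a=np.hstack([crop(t,270,214,50,50,8),crop(t,167,225,50,50,8)])
b=np.hstack([crop(s,271,205,50,50,4),crop(s,204,327,50,50,4),crop(t,393,235,50,50,4),crop(t,340,253,50,50,4)])
cv2.imwrite("pics/c1.png",np.vstack([a,b]))
E
```

```text
disk [517. 240.   6.] 570.0
r1 [ 453. -171.   17.] 484.0
r2 [ 498. -296.   17.] 579.0
r3 [ 353. -183.   17.] 397.0
r4 [ 386. -322.   17.] 503.0
rim [545.  -4. 100.] 545.0
dropper [ 737. -132.   80.] 749.0
tin [ 664. -226.   20.] 701.0
cap [661. 263.  16.] 711.0
phone [396.  25.   9.] 397.0
```

View pics/c1.png

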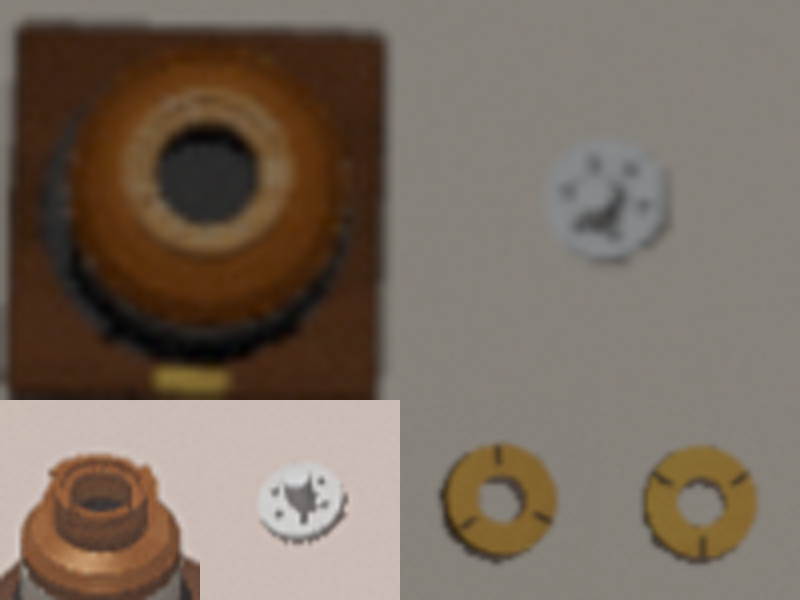

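The crops put the rim centre at raw top pixel (270.4,210), the plate centre at (167.6,224.6) and the farthest ring, r2, at (392.6,235.1). r2's strokes point along world +x. I'm moving towards the plate now.

```bash
cat >> h.py <<'E'
def go(P,yaw=None):
    s,r=st();d=r.inv().apply(np.array(P)-s["eef_pos"]);x=r.as_matrix()[:2,0]
    print("t",round(s["time_s"],2),"tcp",s["eef_pos"].round(1),"yaw",np.arctan2(x[1],x[0]).round(3),"tool shift mm",d.round(1),"F",s["force"].round(1),"T",s["wrist_torque"].round(3),"gw",round(s["grip_width"],3),"gf",round(s["grip_force"],1),"j6",s["joints"][5].round(2))
E
python3 -m jog '[[0.0357,-0.0331,0,0,0,0,0.05],[0.0357,-0.0331,0,0,0,0,0.05],[0.0357,-0.0331,0,0,0,0,0.05],[0.0357,-0.0331,0,0,0,0,0.05],[0.0357,-0.0331,0,0,0,0,0.05]]'
python3 -m jog '[[0.0357,-0.0331,0,0,0,0,0.05],[0.0357,-0.0331,0,0,0,0,0.05],[0.0357,-0.0331,0,0,0,0,0.05],[0.0357,-0.0331,0,0,0,0,0.05],[0.0357,-0.0331,0,0,0,0,0.05]]'
python3 -m jog '[[0.0357,-0.0331,0,0,0,0,0.05],[0.0357,-0.0331,0,0,0,0,0.05],[0.0357,-0.0331,0,0,0,0,0.05],[0.0357,-0.0331,0,0,0,0,0.05],[0.0357,-0.0331,0,0,0,0,0.05]]'
python3 -m jog '[[0.0357,-0.0331,0.04,0,0,0,0.05],[0,0,0.03,0,0,0,0.05],[0,0,0,0,0,0,0.05]]'
python3 - <<'E'
from h import *
print("rim",p2w("top",270.4,210,100),p2w("top",270.7,210.25,96),"ring",p2w("top",392.6,235.1,17),p2w("side",0.7*506,0.7*236,17))
d=p2w("top",167.56,224.56,6);print("disk",d,p2w("side",.7*291.5,.7*466,6))
go([d[0],d[1],60])
E
```

```text
time_s: 0.6
eef_pos: [311.5, -251.4, 242.1]
ee_rot: [-0.0, 0.977, 0.211, 0.0]
force: [0.9, -0.3, 0.3]
grip_width: 0.587
grip_force: 0.0
time_s: 1.1
eef_pos: [405.5, -26.8, 242.3]
ee_rot: [0.0, 0.977, 0.212, 0.0]
force: [0.7, -0.7, -0.5]
grip_width: 0.589
grip_force: 0.0
time_s: 1.6
eef_pos: [499.5, 197.9, 242.0]
ee_rot: [0.0, 0.977, 0.212, -0.0]
force: [0.5, -1.3, 0.5]
grip_width: 0.587
grip_force: 0.0
time_s: 1.9
eef_pos: [512.2, 231.7, 176.3]
ee_rot: [0.0, 0.977, 0.212, -0.004]
force: [0.3, -0.2, 0.8]
grip_width: 0.588
grip_force: 0.0
rim [544.61566877  -4.59910603 100.        ] [544.53100535  -5.2817128   96.        ] ring [ 497.93474577 -295.80560858   17.        ] [ 500.21811607 -300.09892529   17.        ]
disk [517.53093119 239.15074095   6.        ] [516.29807999 239.90709117   6.        ]
t 1.9 tcp [512.2 231.7 176.3] yaw 0.428 tool shift mm [  8.9  -4.4 116.3] F [ 0.3 -0.2  0.8] T [ 0.023  0.016 -0.005] gw 0.588 gf 0.0 j6 1.36
```

```bash
python3 -m jog '[[0.0045,-0.0022,0.04,0,0,0,0.05],[0.0044,-0.0022,0.04,0,0,0,0.05],[0,0,0.04,0,0,0,0.04],[0,0,0.034,0,0,0,0.035],[0,0,0,0,0,0,0.035]]' 25
python3 -m jog '[[0,0,0,0,0,0,0.006],[0,0,0,0,0,0,0.006],[0,0,0,0,0,0,0.006],[0,0,0,0,0,0,0.006]]' 25
python3 - <<'E'
from h import *
go([517,239.5,22])
a=crop(eyes.capture("side"),204,327,100,100,4);b=crop(eyes.capture("top"),167,225,60,60,6)
cv2.imwrite("pics/c2.png",np.hstack([a,cv2.resize(b,(400,400))])[...,::-1])
E
```

```text
time_s: 2.4
eef_pos: [518.9, 237.9, 24.2]
ee_rot: [0.0, 0.977, 0.211, -0.003]
force: [-0.2, 0.0, 0.0]
grip_width: 0.411
grip_force: 0.0
time_s: 2.8
eef_pos: [522.0, 239.2, 29.2]
ee_rot: [0.0, 0.977, 0.212, 0.002]
force: [0.2, -1.1, 8.4]
grip_width: 0.117
grip_force: 24.8
t 2.8 tcp [522.  239.2  29.2] yaw 0.427 tool shift mm [-4.4 -2.4  7.2] F [ 0.2 -1.1  8.4] T [-0.251 -0.015 -0.022] gw 0.117 gf 24.8 j6 1.37
```

View pics/c2.png

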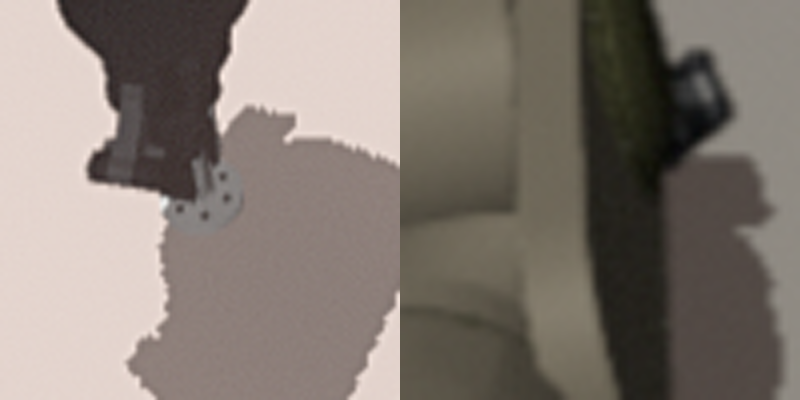

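The plate has hardly moved in the side crop, centred near raw (205,326). The closed fingertips reach about 23 mm ahead of the TCP and are pressing on the plate, and the arm was lagging when I measured. I'll open, undo the over-shift, raise the arm and look again once it has settled.

```bash
python3 -m jog '[[0,0,-0.004,0,0,0,0.035],[0,0,-0.006,0,0,0,0.035],[-0.005,0.0025,-0.015,0,0,0,0.04],[-0.0044,0.0025,-0.02,0,0,0,0.04],[0,0,0,0,0,0,0.04]]'
python3 -m jog '[[0,0,0,0,0,0,0.04],[0,0,0,0,0,0,0.04],[0,0,0,0,0,0,0.04]]'
python3 - <<'E'
from h import *
go([517,239.5,34])
a=crop(eyes.capture("side"),204,327,66,50,12)
cv2.imwrite("pics/c3.png",a[...,::-1])
E
```

```text
time_s: 3.4
eef_pos: [515.1, 230.7, 74.4]
ee_rot: [-0.0, 0.977, 0.212, 0.002]
force: [-0.4, 0.4, -0.8]
grip_width: 0.471
grip_force: 0.0
time_s: 3.7
eef_pos: [513.6, 230.7, 70.8]
ee_rot: [-0.0, 0.977, 0.212, -0.001]
force: [0.0, -0.1, -0.5]
grip_width: 0.467
grip_force: 0.0
t 3.7 tcp [513.6 230.7  70.8] yaw 0.427 tool shift mm [ 6.8 -6.7 36.8] F [ 0.  -0.1 -0.5] T [-0.021 -0.027 -0.006] gw 0.467 gf 0.0 j6 1.36
```

View pics/c3.png

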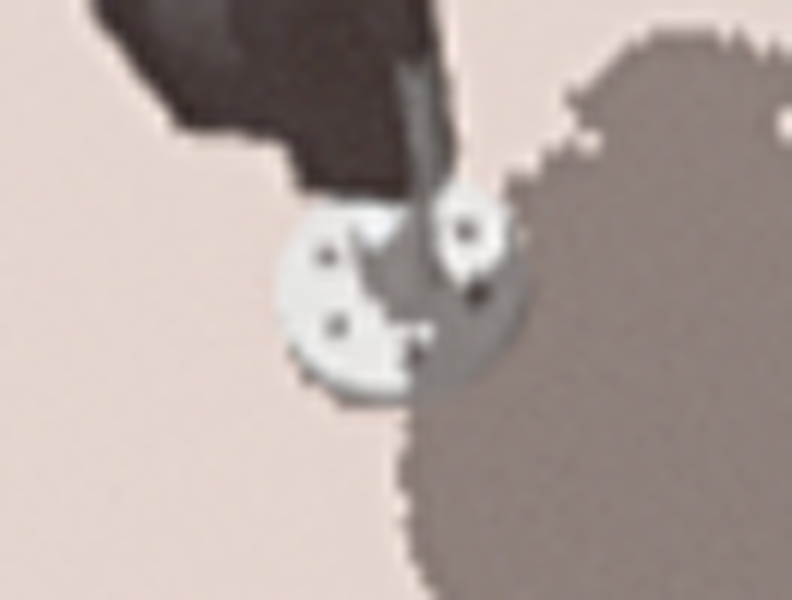

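The plate is unmoved, centred near raw side pixel (204,326). The settled TCP reading gives a remaining tool shift of (6.8,-6.7,37) mm.

```bash
python3 -m jog '[[0.0034,-0.0034,0.01,0,0,0,0.035],[0.0034,-0.0033,0.015,0,0,0,0.035],[0,0,0.012,0,0,0,0.035],[0,0,0,0,0,0,0.035],[0,0,0,0,0,0,0.035]]' 25
python3 - <<'E'
from h import *
go([517,239.5,33])
E
```

```text
time_s: 4.25
eef_pos: [517.2, 239.5, 34.0]
ee_rot: [0.0, 0.977, 0.212, -0.0]
force: [-0.5, 0.9, -0.3]
grip_width: 0.412
grip_force: 0.0
t 4.25 tcp [517.2 239.5  34. ] yaw 0.427 tool shift mm [-0.2 -0.1  1. ] F [-0.5  0.9 -0.3] T [-0.023 -0.012  0.043] gw 0.412 gf 0.0 j6 1.37
```

```bash
python3 -m jog '[[0,0,0,0,0,0,0.004],[0,0,0,0,0,0,0.004],[0,0,0,0,0,0,0.004],[0,0,0,0,0,0,0.004],[0,0,0,0,0,0,0.004]]' 30
python3 - <<'E'
from h import *
go([517,239.5,33])
E
python3 -m jog '[[0,0,-0.01,0,0,0,0.004],[0,0,-0.03,0,0,0,0.004],[0,0,-0.04,0,0,0,0.004],[0,0,-0.04,0,0,0,0.004],[0,0,-0.01,0,0,0,0.004]]'
python3 - <<'E'
from h import *
s,r=st();c=w2p("side",s["eef_pos"]-[0,0,25])
go([544.5,-5,170])
cv2.imwrite("pics/c4.png",crop(eyes.capture("side"),*c,66,50,12)[...,::-1])
E
```

```text
time_s: 4.75
eef_pos: [517.8, 239.6, 35.2]
ee_rot: [0.0, 0.977, 0.212, 0.001]
force: [-0.1, -0.5, 5.9]
grip_width: 0.051
grip_force: 3.0
t 4.75 tcp [517.8 239.6  35.2] yaw 0.427 tool shift mm [-0.8 -0.2  2.2] F [-0.1 -0.5  5.9] T [0.014 0.019 0.01 ] gw 0.051 gf 3.0 j6 1.37
time_s: 5.25
eef_pos: [518.7, 239.9, 169.4]
ee_rot: [-0.0, 0.977, 0.212, 0.004]
force: [-0.4, -0.3, 0.4]
grip_width: 0.051
grip_force: 0.0
t 5.25 tcp [518.7 239.9 169.4] yaw 0.427 tool shift mm [-77.9 233.6  -0.8] F [-0.4 -0.3  0.4] T [ 0.051 -0.007 -0.022] gw 0.051 gf 0.0 j6 1.37
```

View pics/c4.png

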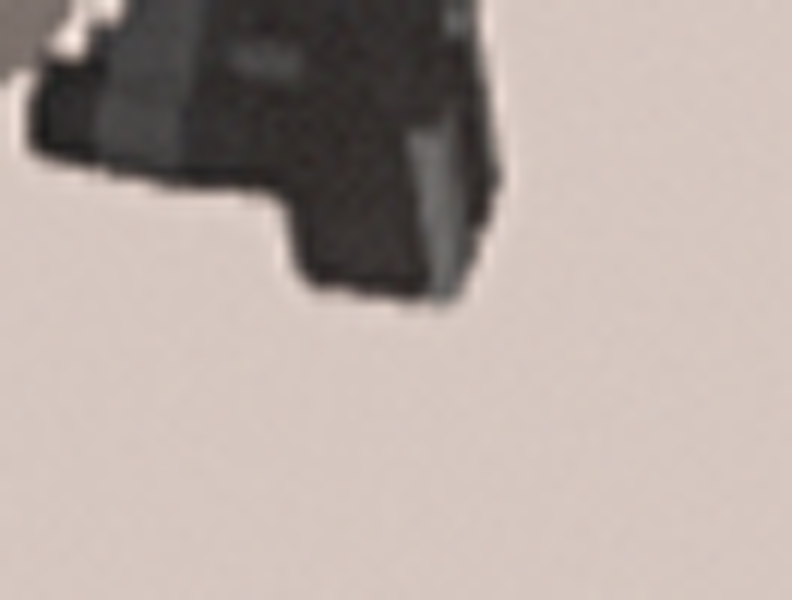

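The fingers are empty: they shut on top of the stud. So the 11 mm tip distance holds for shut fingers, and the first grasp was real. I'll try again lower, with a small opening.

```bash
python3 -m jog '[[0,0,0.04,0,0,0,0.024],[0,0,0.04,0,0,0,0.024],[0,0,0.02,0,0,0,0.024],[0,0,0,0,0,0,0.024],[0,0,0,0,0,0,0.024]]' 30
python3 - <<'E'
from h import *
go([517,239.5,21])
a=crop(eyes.capture("side"),204,327,66,50,12)
cv2.imwrite("pics/c5.png",a[...,::-1])
E
```

```text
time_s: 5.8
eef_pos: [517.3, 239.5, 64.6]
ee_rot: [0.0, 0.977, 0.212, -0.0]
force: [0.6, -0.6, 0.3]
grip_width: 0.283
grip_force: 0.0
t 5.8 tcp [517.3 239.5  64.6] yaw 0.427 tool shift mm [-0.2 -0.1 43.6] F [ 0.6 -0.6  0.3] T [-0.054  0.009 -0.006] gw 0.283 gf 0.0 j6 1.37
```

View pics/c5.png

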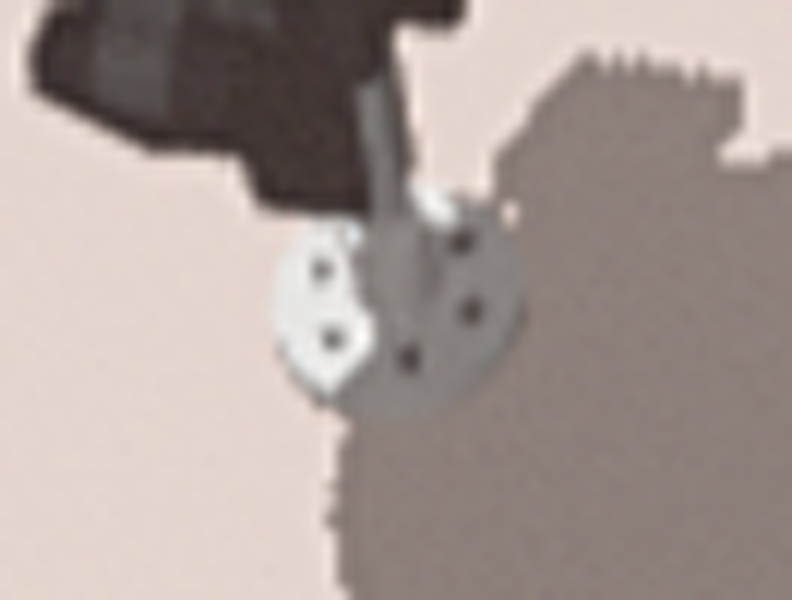

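The plate has shifted about 1 px, or 2 mm, and is now centred at crop (400,303). I'll go down with that correction.

```bash
python3 -m jog '[[0,-0.0019,0.01,0,0,0,0.024],[0,0,0.015,0,0,0,0.024],[0,0,0.012,0,0,0,0.024],[0,0,0.007,0,0,0,0.024],[0,0,0,0,0,0,0.024]]' 30
python3 -m jog '[[0,0,0,0,0,0,0.02],[0,0,0,0,0,0,0.015],[0,0,0,0,0,0,0.006],[0,0,0,0,0,0,0.006],[0,0,0,0,0,0,0.006]]' 30
python3 - <<'E'
from h import *
go([517,239.5,21])
E
```

```text
time_s: 6.35
eef_pos: [516.2, 241.2, 19.7]
ee_rot: [0.0, 0.977, 0.212, -0.001]
force: [-0.1, 0.0, -0.2]
grip_width: 0.28
grip_force: 0.0
time_s: 6.85
eef_pos: [517.0, 241.4, 21.2]
ee_rot: [-0.0, 0.977, 0.212, 0.001]
force: [-1.7, -0.8, 6.7]
grip_width: 0.122
grip_force: 29.5
t 6.85 tcp [517.  241.4  21.2] yaw 0.427 tool shift mm [-0.8  1.7  0.2] F [-1.7 -0.8  6.7] T [-0.073  0.177 -0.036] gw 0.122 gf 29.5 j6 1.38
```

The stud is held (opening 10.4 mm, 30 N). I'll lift the plate and carry it over the jar.

```bash
python3 -m jog '[[0,0,-0.02,0,0,0,0.006],[0,0,-0.04,0,0,0,0.006],[0,0,-0.04,0,0,0,0.006],[-0.0128,0.0392,-0.03,0,0,0,0.006],[-0.0128,0.0392,0,0,0,0,0.006]]' 30
python3 -m jog '[[-0.0128,0.0392,0,0,0,0,0.006],[-0.0128,0.0392,0,0,0,0,0.006],[-0.0128,0.0392,0,0,0,0,0.006],[-0.0128,0.0392,0,0,0,0,0.006],[0,0,0,0,0,0,0.006]]'
python3 -m jog '[[0,0,0,0,0,0,0.006],[0,0,0,0,0,0,0.006]]'
python3 - <<'E'
from h import *
go([544.5,-5,150])
c=w2p("side",[544.5,-5,115]);print(c)
a=crop(eyes.capture("side"),*c,80,60,10)
print("origin",int(c[0])-40,int(c[1])-30)
cv2.imwrite("pics/c6.png",a[...,::-1])
for P in ([544.5,-5,100],):print(w2p("side",P))
E
```

```text
time_s: 7.35
eef_pos: [527.1, 159.9, 153.9]
ee_rot: [0.0, 0.977, 0.213, 0.004]
force: [1.1, 0.5, -0.6]
grip_width: 0.126
grip_force: 29.3
time_s: 7.85
eef_pos: [544.2, -8.0, 149.7]
ee_rot: [0.0, 0.978, 0.209, -0.0]
force: [0.0, 0.7, -1.0]
grip_width: 0.118
grip_force: 29.4
time_s: 8.05
eef_pos: [543.7, -3.0, 149.8]
ee_rot: [-0.0, 0.977, 0.212, -0.0]
force: [0.3, -0.1, -0.7]
grip_width: 0.116
grip_force: 29.4
t 8.05 tcp [543.7  -3.  149.8] yaw 0.428 tool shift mm [-0.1  2.1 -0.2] F [ 0.3 -0.1 -0.7] T [-0.011  0.014 -0.043] gw 0.116 gf 29.4 j6 0.92
[270.738999   194.53262558]
origin 230 164
[270.71306412 200.35786572]
```

View pics/c6.png

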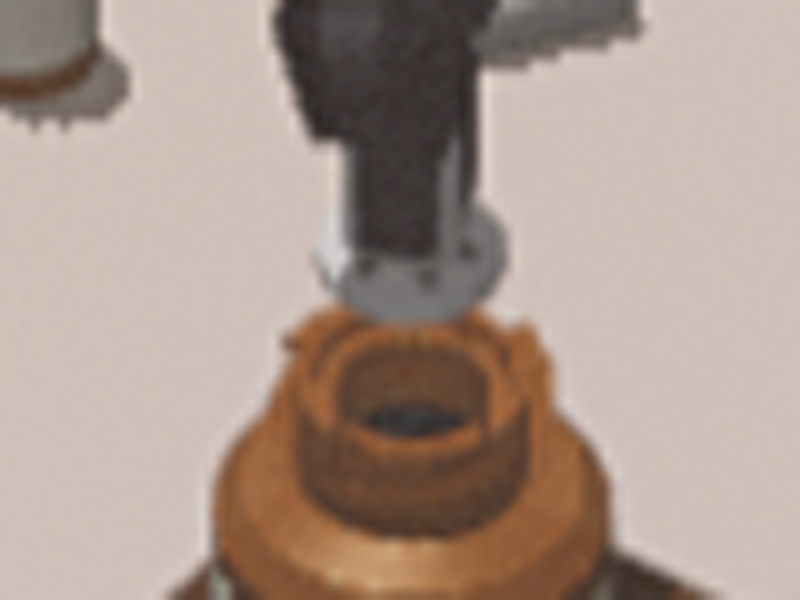

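The plate hangs level above the mouth, and its axis (crop x≈413) matches the jar's (x≈413). For the depth direction I'll fit the projected circles numerically, in the same side image and in the top image.

```bash
cat >> h.py <<'E'
def fitc(n,im,c0,circ,rng=8,step=.5):
    """centre of concentric horizontal circles [(r,z,dz)] maximising the mean gradient normal to the edge"""
    g=cv2.GaussianBlur(im.astype(np.float32).mean(2),(0,0),.7);gx=cv2.Sobel(g,5,1,0);gy=cv2.Sobel(g,5,0,1)
    best=[]
    for dx in np.arange(-rng,rng+.01,step):
        for dy in np.arange(-rng,rng+.01,step):
            sc=0
            for r,z,a0,a1 in circ:
                a=np.linspace(a0,a1,60);x,y=c0[0]+dx,c0[1]+dy
                P=np.array([w2p(n,[x+r*np.cos(t),y+r*np.sin(t),z]) for t in a]).astype(np.float32)
                t=np.gradient(P,axis=0);nn=np.stack([-t[:,1],t[:,0]],1);nn/=np.linalg.norm(nn,axis=1)[:,None]
                s=lambda m:cv2.remap(m,P[:,0].copy(),P[:,1].copy(),1)[:,0]
                sc+=abs((s(gx)*nn[:,0]+s(gy)*nn[:,1]).mean())
            best.append((sc,x,y))
    best.sort(reverse=True);return np.array(best[:3]).round(2)
E
python3 - <<'E'
from h import *
s,r=st();tp=s["eef_pos"];pi=np.pi
si=eyes.capture("side");cv2.imwrite("pics/side_hold.png",si[...,::-1])
t0=cv2.imread("pics/top0raw.png");s0=cv2.imread("pics/side0raw.png")
al=(0,2*pi)
print("top rim",fitc("top",t0,(544.5,-5),[(23,100,*al),(15,96,*al)]))
print("side rim",fitc("side",s0,(544.5,-5),[(23,100,*al),(19,100,*al)]))
print("side rim, front half",fitc("side",s0,(544.5,-5),[(23,100,pi*.68-1.5,pi*.68+1.5),(19,100,*al)]))
zb=tp[2]-21.2
f=pi*.68
print("side disk bottom front",tp.round(1),fitc("side",si,tp[:2],[(17.5,zb,f-1.5,f+1.5)]),fitc("side",si,tp[:2],[(17.5,zb,f-1.5,f+1.5),(18,zb+6,f+1.5,f+2.4),(18,zb+6,f-2.4,f-1.5)]))
E
```

```text
Traceback (most recent call last):
  File "h.py", line 29, in fitc
    P=np.array([w2p(n,[x+r*np.cos(t),y+r*np.sin(t),z]) for t in a]).astype(np.float32)
                ~~~^^^^^^^^^^^^^^^^^^^^^^^^^^^^^^^^^^^
  File "h.py", line 9, in w2p
    c=eyes.calibration(n);T=c["cam_to_world"];q=T[:3,:3].T@(np.array(P)-T[:3,3])
ValueError: time passes only in moves, steps and waits
```

```bash
sed -i 's/eyes.calibration(n)/CAL[n]/; s/^def p2w/CAL={n:eyes.calibration(n) for n in ("side","top")}\ndef p2w/' h.py
python3 - <<'E'
from h import *
s,r=st();tp=s["eef_pos"];pi=np.pi
si=cv2.imread("pics/side_hold.png")
t0=cv2.imread("pics/top0raw.png");s0=cv2.imread("pics/side0raw.png")
al=(0,2*pi)
print("top rim",fitc("top",t0,(544.5,-5),[(23,100,*al),(15,96,*al)]))
print("side rim",fitc("side",s0,(544.5,-5),[(23,100,*al),(19,100,*al)]))
f=pi*.68
print("side rim, front half",fitc("side",s0,(544.5,-5),[(23,100,f-1.5,f+1.5),(19,100,*al)]))
zb=tp[2]-21.2
print("side disk bottom front",tp.round(1),fitc("side",si,tp[:2],[(17.5,zb,f-1.5,f+1.5)]),fitc("side",si,tp[:2],[(17.5,zb,f-1.5,f+1.5),(18,zb+6,f+1.5,f+2.4),(18,zb+6,f-2.4,f-1.5)]))
E
```

```text
top rim [[232.34 545.    -4.5 ]
 [231.8  545.    -5.  ]
 [231.02 545.5   -4.5 ]]
side rim [[237.31 547.5   -4.5 ]
 [237.08 547.5   -5.  ]
 [237.05 548.    -4.5 ]]
side rim, front half [[180.88 549.5   -5.5 ]
 [180.71 549.    -6.  ]
 [180.53 549.5   -6.  ]]
side disk bottom front [543.8  -2.8 149.9] [[100.81 544.31 -10.76]
 [100.76 543.81 -10.76]
 [ 99.25 543.31 -10.76]] [[340.6  543.81 -10.76]
 [339.65 543.31 -10.76]
 [338.85 544.31 -10.76]]
```

```bash
python3 - <<'E'
from h import *
tp=sense()["eef_pos"];a=np.linspace(0,2*np.pi,200)
for zb,r in((tp[2]-21.2,16.8),(tp[2]-20,18),(tp[2]-15.2,18)):
    P=np.array([w2p("side",[tp[0]+r*np.cos(t),tp[1]+r*np.sin(t),zb]) for t in a]);P=(P-[230,164]+.5)*10
    print(P.min(0).round(),P.max(0).round(),P.mean(0).round())
for z,r in((100,23),(100,19),(96,15)):
    P=np.array([w2p("side",[545+r*np.cos(t),-4.7+r*np.sin(t),z]) for t in a]);P=(P-[230,164]+.5)*10
    print(z,P.min(0).round(),P.max(0).round())
si=cv2.imread("pics/side_hold.png").astype(int)
print(si[185:200,265:282:4].tolist())
E
```

```text
[320. 206.] [498. 323.] [409. 264.]
[313. 197.] [505. 322.] [409. 259.]
[313. 178.] [505. 303.] [409. 240.]
100 [290. 290.] [528. 450.]
100 [311. 304.] [507. 435.]
96 [332. 332.] [486. 437.]
[[[76, 76, 80], [54, 56, 64], [60, 65, 70], [110, 113, 116], [186, 193, 208]], [[74, 74, 78], [54, 56, 61], [58, 59, 64], [111, 113, 117], [185, 191, 207]], [[68, 73, 76], [49, 51, 58], [61, 63, 67], [112, 114, 118], [188, 193, 209]], [[84, 86, 90], [48, 52, 58], [62, 63, 69], [97, 99, 103], [188, 194, 209]], [[113, 114, 120], [69, 68, 73], [73, 75, 79], [82, 86, 90], [187, 194, 209]], [[103, 105, 108], [102, 104, 108], [93, 97, 99], [101, 102, 106], [187, 193, 209]], [[104, 104, 109], [113, 116, 119], [86, 88, 91], [112, 114, 117], [186, 193, 208]], [[111, 112, 117], [113, 117, 121], [100, 103, 107], [108, 110, 112], [187, 193, 209]], [[113, 113, 114], [114, 114, 118], [113, 113, 117], [105, 106, 110], [187, 193, 209]], [[109, 110, 116], [113, 114, 117], [115, 117, 118], [94, 108, 129], [190, 196, 209]], [[83, 95, 122], [117, 117, 122], [115, 116, 120], [70, 103, 153], [191, 196, 209]], [[51, 70, 102], [90, 108, 138], [85, 102, 138], [50, 79, 126], [138, 151, 180]], [[58, 85, 131], [60, 91, 138], [59, 96, 146], [51, 76, 120], [69, 103, 158]], [[59, 94, 148], [50, 74, 112], [49, 76, 118], [56, 90, 139], [57, 95, 150]], [[48, 74, 117], [51, 66, 96], [48, 66, 96], [57, 88, 134], [57, 90, 145]]]
```

The disk's edge (bottom y 322, predicted 323) matches the TCP. The lateral alignment is good, and the depth needs about 2 mm. I'll correct that and lower gently.

```bash
python3 -m jog '[[0.0001,0.0021,0.01,0,0,0,0.006],[0,0,0.012,0,0,0,0.006],[0,0,0.003,0,0,0,0.006],[0,0,0,0,0,0,0.006],[0,0,0,0,0,0,0.006]]'
python3 -m jog '[[0,0,0.002,0,0,0,0.006],[0,0,0.002,0,0,0,0.006],[0,0,0,0,0,0,0.006]]'
python3 - <<'E'
from h import *
go([544.7,-4.9,117.2])
E
```

```text
time_s: 8.65
eef_pos: [545.0, -5.7, 125.0]
ee_rot: [-0.0, 0.977, 0.212, 0.0]
force: [-0.2, -0.2, 0.2]
grip_width: 0.122
grip_force: 29.4
time_s: 8.95
eef_pos: [544.8, -5.7, 120.8]
ee_rot: [-0.0, 0.977, 0.212, -0.0]
force: [0.4, 0.0, 0.6]
grip_width: 0.12
grip_force: 29.4
t 8.95 tcp [544.8  -5.7 120.8] yaw 0.427 tool shift mm [ 0.2 -0.8  3.6] F [0.4 0.  0.6] T [-0.013  0.006 -0.009] gw 0.12 gf 29.4 j6 0.92
```

```bash
python3 -m jog '[[0,-0.0006,0.0005,0,0,0,0.006],[0,0,0.0015,0,0,0,0.006],[0,0,0,0,0,0,0.006]]'
python3 -m jog '[[0,0,0.001,0,0,0,0.006],[0,0,0,0,0,0,0.006]]'
python3 -m jog '[[0,0,0.001,0,0,0,0.006],[0,0,0,0,0,0,0.006]]'
```

```text
time_s: 9.25
eef_pos: [544.6, -5.1, 118.8]
ee_rot: [-0.0, 0.977, 0.212, -0.0]
force: [0.4, 0.1, 0.4]
grip_width: 0.123
grip_force: 29.4
time_s: 9.45
eef_pos: [544.6, -5.2, 117.9]
ee_rot: [-0.0, 0.977, 0.212, -0.0]
force: [0.9, -0.3, -0.6]
grip_width: 0.121
grip_force: 29.4
time_s: 9.65
eef_pos: [544.8, -5.2, 117.2]
ee_rot: [0.0, 0.977, 0.212, 0.0]
force: [1.4, -0.3, 2.1]
grip_width: 0.116
grip_force: 29.5
```

```bash
python3 -m jog '[[0,0,0.001,0,0,0,0.006],[0,0,0,0,0,0,0.006]]'
python3 -m jog '[[0,0,0.001,0,0,0,0.006],[0,0,0,0,0,0,0.006]]'
```

```text
time_s: 9.85
eef_pos: [545.3, -5.3, 117.0]
ee_rot: [0.0, 0.977, 0.212, 0.001]
force: [-1.0, 0.2, 9.0]
grip_width: 0.117
grip_force: 30.0
time_s: 10.05
eef_pos: [545.8, -5.4, 116.9]
ee_rot: [0.001, 0.977, 0.212, 0.002]
force: [-2.4, 0.4, 14.9]
grip_width: 0.121
grip_force: 30.6
```

The plate is down at its seat height (contact at TCP 117.0, expected 117.2; rim contact would have come at 121). I'll relieve the load, release and retreat.

```bash
python3 -m jog '[[0,0,-0.001,0,0,0,0.006],[0,0,-0.0008,0,0,0,0.006],[0,0,0,0,0,0,0.006],[0,0,0,0,0,0,0.02],[0,0,0,0,0,0,0.03]]'
python3 -m jog '[[0,0,-0.02,0,0,0,0.03],[0,0,-0.03,0,0,0,0.03],[0,0,-0.03,0,0,0,0.03],[-0.0272,0.0411,-0.01,0,0,0,0.085],[-0.0272,0.0411,0,0,0,0,0.085]]'
python3 -m jog '[[-0.0272,0.0411,0,0,0,0,0.085],[-0.0272,0.0411,0,0,0,0,0.085],[-0.0272,0.0411,0,0,0,0,0.085],[-0.0272,0.0411,0,0,0,0,0.085],[0,0,0,0,0,-0.15,0.085]]'
python3 - <<'E'
from h import *
go([498.5,-297,120])
s=eyes.capture("side");t=eyes.capture("top")
cv2.imwrite("pics/c7.png",np.hstack([crop(s,271,194,60,60,7),crop(t,270,210,60,60,7)[:420,:380]])[...,::-1])
E
```

```text
time_s: 10.55
eef_pos: [544.4, -5.1, 116.3]
ee_rot: [-0.0, 0.977, 0.212, -0.0]
force: [0.6, -0.3, 0.4]
grip_width: 0.343
grip_force: 0.0
time_s: 11.05
eef_pos: [529.6, -102.8, 208.3]
ee_rot: [0.001, 0.977, 0.213, 0.001]
force: [0.7, 0.0, -1.7]
grip_width: 0.683
grip_force: 0.0
time_s: 11.55
eef_pos: [496.6, -302.0, 205.8]
ee_rot: [0.0, 0.959, 0.283, -0.001]
force: [-0.3, 0.6, 0.2]
grip_width: 0.996
grip_force: 0.0
t 11.55 tcp [ 496.6 -302.   205.8] yaw 0.573 tool shift mm [ 4.4 -3.1 85.8] F [-0.3  0.6  0.2] T [ 0.032 -0.052 -0.074] gw 0.996 gf 0.0 j6 0.25
```

View pics/c7.png

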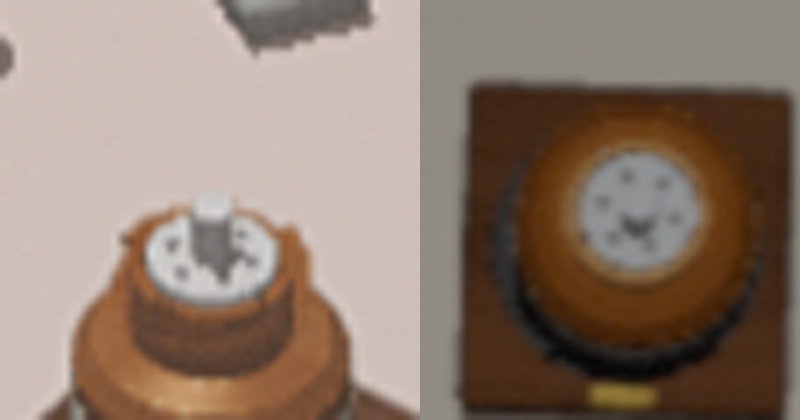

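The plate sits level in the mouth with its stud upright in both views, centred at top raw (270.7,210.1). That agrees with the robot frame to within 1 mm. Next I'll wind the wrist back and line up on the ring.

```bash
python3 -m jog '[[0,0,0.01,0,0,-0.15,0.085],[0,0,0.01,0,0,-0.15,0.085],[0,0,0.01,0,0,-0.15,0.085],[0,0,0.01,0,0,-0.15,0.085],[0,0,0.01,0,0,-0.15,0.085]]'
python3 -m jog '[[0,0,0.01,0,0,-0.15,0.085],[0,0,0.01,0,0,-0.15,0.085],[0,0,0.01,0,0,-0.15,0.085],[0,0,0,0,0,-0.15,0.085],[0,0,0,0,0,-0.15,0.085]]'
python3 -m jog '[[0,0,0,0,0,-0.15,0.085],[0,0,0,0,0,-0.15,0.085],[0,0,0,0,0,-0.15,0.085],[0,0,0,0,0,0,0.085],[0,0,0,0,0,0,0.085]]'
python3 - <<'E'
from h import *
t0=cv2.imread("pics/top0raw.png");s0=cv2.imread("pics/side0raw.png");al=(0,2*np.pi)
print(p2w("top",270.7,210.1,102))
print("ring top",fitc("top",t0,(498,-296),[(33,17,*al),(14,17,*al)]))
print("ring side",fitc("side",s0,(498,-296),[(33,17,*al),(14,17,*al)]))
go([498,-296,21])
E
```

```text
time_s: 12.15
eef_pos: [498.5, -295.7, 156.2]
ee_rot: [-0.0, 0.787, 0.617, 0.0]
force: [-0.1, -1.0, -0.4]
grip_width: 0.996
grip_force: 0.0
time_s: 12.65
eef_pos: [498.4, -295.6, 126.3]
ee_rot: [-0.001, 0.506, 0.862, 0.0]
force: [-0.2, 0.4, -0.3]
grip_width: 0.999
grip_force: 0.0
time_s: 13.15
eef_pos: [498.4, -296.2, 126.7]
ee_rot: [-0.0, 0.305, 0.952, 0.0]
force: [1.2, 0.2, 0.2]
grip_width: 0.989
grip_force: 0.0
[544.17096076  -5.25554472 102.        ]
ring top [[ 189.05  496.5  -293.  ]
 [ 188.29  496.5  -292.5 ]
 [ 187.88  496.   -293.  ]]
ring side [[ 127.7   499.5  -297.5 ]
 [ 127.67  499.   -297.  ]
 [ 127.64  499.5  -297.  ]]
t 13.15 tcp [ 498.4 -296.2  126.7] yaw 2.522 tool shift mm [ 4.000e-01 -1.000e-01  1.057e+02] F [1.2 0.2 0.2] T [-0.087  0.006  0.076] gw 0.989 gf 0.0 j6 -1.69
```

```bash
python3 -m jog '[[0,0,0.04,0,0,0,0.085],[0,0,0.04,0,0,0,0.085],[0,0,0.02,0,0,0,0.085],[0,0,0.012,0,0,0,0.085],[0,0,0,0,0,0,0.085]]'
python3 -m jog '[[0,0,0,0,0,0,0.085],[0,0,0,0,0,0,0.075],[0,0,0,0,0,0,0.07],[0,0,0,0,0,0,0.06],[0,0,0,0,0,0,0.06]]' 40
python3 -m jog '[[0,0,0,0,0,0,0.06],[0,0,0,0,0,0,0.06]]' 40
python3 - <<'E'
from h import *
go([498,-296,12])
E
```

```text
time_s: 13.65
eef_pos: [497.9, -296.4, 13.7]
ee_rot: [-0.001, 0.304, 0.953, 0.0]
force: [-0.6, 0.2, -0.1]
grip_width: 0.996
grip_force: 0.0
time_s: 14.15
eef_pos: [498.7, -297.3, 16.5]
ee_rot: [0.001, 0.303, 0.953, -0.0]
force: [-2.4, 3.6, 10.8]
grip_width: 0.758
grip_force: 41.4
time_s: 14.35
eef_pos: [498.7, -297.3, 16.5]
ee_rot: [0.001, 0.303, 0.953, -0.0]
force: [-2.3, 2.3, 10.8]
grip_width: 0.757
grip_force: 41.4
t 14.35 tcp [ 498.7 -297.3   16.5] yaw 2.527 tool shift mm [1.3 0.7 4.4] F [-2.3  2.3 10.8] T [0.335 0.574 0.07 ] gw 0.757 gf 41.4 j6 -1.7
```

The ring is gripped, at 64.7 mm opening. To centre it along the other axis too, I'll release, turn the tool 86° and grip again, then lift.

```bash
python3 -m jog '[[0,0,0,0,0,0,0.085],[0,0,0,0,0,0,0.085],[0,0,-0.001,0,0,0.15,0.085],[0,0,0,0,0,0.15,0.085],[0,0,0,0,0,0.15,0.085]]'
python3 -m jog '[[0,0,0,0,0,0.15,0.085],[0,0,0,0,0,0.15,0.085],[0,0,0,0,0,0.15,0.085],[0,0,0,0,0,0.15,0.085],[0,0,0,0,0,0.15,0.085]]'
python3 -m jog '[[0,0,0,0,0,0.15,0.085],[0,0,0,0,0,0.15,0.085],[0,0,0,0,0,0,0.085],[0,0,0,0,0,0,0.075],[0,0,0,0,0,0,0.07]]'
python3 -m jog '[[0,0,0,0,0,0,0.06],[0,0,0,0,0,0,0.06],[0,0,0,0,0,0,0.06]]' 40
python3 - <<'E'
from h import *
go([498,-296,12])
E
```

```text
time_s: 14.85
eef_pos: [498.2, -296.9, 15.7]
ee_rot: [-0.0, 0.51, 0.86, 0.0]
force: [-0.1, -0.0, 0.6]
grip_width: 0.996
grip_force: 0.0
time_s: 15.35
eef_pos: [498.2, -296.9, 15.7]
ee_rot: [-0.0, 0.79, 0.613, 0.0]
force: [-0.8, 0.5, 0.6]
grip_width: 0.998
grip_force: 0.0
time_s: 15.85
eef_pos: [498.2, -296.9, 15.7]
ee_rot: [0.0, 0.87, 0.492, 0.0]
force: [0.6, -0.1, 0.5]
grip_width: 0.821
grip_force: 0.0
time_s: 16.15
eef_pos: [498.3, -297.0, 16.5]
ee_rot: [0.0, 0.871, 0.492, -0.0]
force: [-2.2, 2.0, 8.1]
grip_width: 0.751
grip_force: 42.7
t 16.15 tcp [ 498.3 -297.    16.5] yaw 1.029 tool shift mm [ 0.7 -0.8  4.5] F [-2.2  2.   8.1] T [0.332 0.432 0.092] gw 0.751 gf 42.7 j6 -0.2
```

```bash
python3 -m jog '[[0,0,-0.015,0,0,0,0.06],[0,0,-0.03,0,0,-0.1,0.06],[0,0,-0.04,0,0,-0.15,0.06],[0,0,-0.04,0,0,-0.15,0.06],[0,0,-0.025,0,0,-0.15,0.06]]' 40
python3 -m jog '[[0,0,0,0,0,-0.15,0.06],[0,0,0,0,0,-0.15,0.06],[0,0,0,0,0,-0.15,0.06],[0,0,0,0,0,-0.15,0.06],[0,0,0,0,0,-0.15,0.06]]'
python3 -m jog '[[0,0,0,0,0,-0.15,0.06],[0,0,0,0,0,-0.05,0.06],[0,0,0,0,0,0,0.06],[0,0,0,0,0,0,0.06]]'
python3 - <<'E'
from h import *
go([544.8,-5.2,160])
E
```

```text
time_s: 16.65
eef_pos: [498.7, -297.3, 169.8]
ee_rot: [0.002, 0.702, 0.712, 0.0]
force: [-0.0, 0.1, -0.2]
grip_width: 0.752
grip_force: 44.7
time_s: 17.15
eef_pos: [498.2, -296.9, 166.6]
ee_rot: [0.0, 0.393, 0.92, -0.0]
force: [0.8, -0.2, -0.5]
grip_width: 0.752
grip_force: 44.7
time_s: 17.55
eef_pos: [498.2, -296.9, 166.2]
ee_rot: [0.0, 0.303, 0.953, -0.0]
force: [0.2, 1.2, -0.2]
grip_width: 0.756
grip_force: 44.7
t 17.55 tcp [ 498.2 -296.9  166.2] yaw 2.526 tool shift mm [130.5 265.    6.2] F [ 0.2  1.2 -0.2] T [ 0.005 -0.021 -0.089] gw 0.756 gf 44.7 j6 -1.69
```

```bash
python3 -m jog '[[0.0218,0.0442,0,0,0,0,0.06],[0.0218,0.0442,0,0,0,0,0.06],[0.0218,0.0442,0,0,0,0,0.06],[0.0218,0.0442,0,0,0,0,0.06],[0.0218,0.0442,0,0,0,0,0.06]]'
python3 -m jog '[[0.0215,0.044,0,0,0,0,0.06],[0,0,0,0,0,0,0.06],[0,0,0.01,0,0,0,0.06],[0,0,0,0,0,0,0.06],[0,0,0,0,0,0,0.06]]'
python3 - <<'E'
from h import *
go([544.8,-5.2,121])
tp=sense()["eef_pos"];zb=tp[2]-16.5;a=np.linspace(0,2*np.pi,200)
s=eyes.capture("side")
k=10;o=np.array([231,145])
im=cv2.resize(s[145:205,231:311],None,fx=k,fy=k,interpolation=cv2.INTER_CUBIC)
def dr(c,r,z,col):
    P=np.array([w2p("side",[c[0]+r*np.cos(t),c[1]+r*np.sin(t),z]) for t in a]);P=(P-o+.5)*k
    cv2.polylines(im,[P.astype(int)],True,col,1);print(z.round(0) if hasattr(z,'round') else z,P.min(0).round(),P.max(0).round())
dr(tp,33,zb,(0,0,255));dr(tp,33,zb+17,(0,255,0));dr((544.8,-5.2),18,102,(255,0,0));dr((544.8,-5.2),6,120,(255,0,0))
cv2.imwrite("pics/c8.png",im[...,::-1])
E
```

```text
time_s: 18.05
eef_pos: [536.7, -51.6, 166.2]
ee_rot: [0.0, 0.303, 0.953, 0.0]
force: [0.6, -1.0, -1.4]
grip_width: 0.754
grip_force: 44.7
time_s: 18.55
eef_pos: [544.2, -6.3, 155.3]
ee_rot: [-0.0, 0.304, 0.953, -0.0]
force: [0.3, 0.5, -0.3]
grip_width: 0.755
grip_force: 44.7
t 18.55 tcp [544.2  -6.3 155.3] yaw 2.525 tool shift mm [ 0.2  1.3 34.3] F [ 0.3  0.5 -0.3] T [-0.014  0.022  0.015] gw 0.755 gf 44.7 j6 -1.18
139.0 [232. 291.] [584. 519.]
156.0 [230. 221.] [587. 448.]
102 [308. 488.] [495. 613.]
120 [370. 459.] [433. 500.]
```

View pics/c8.png

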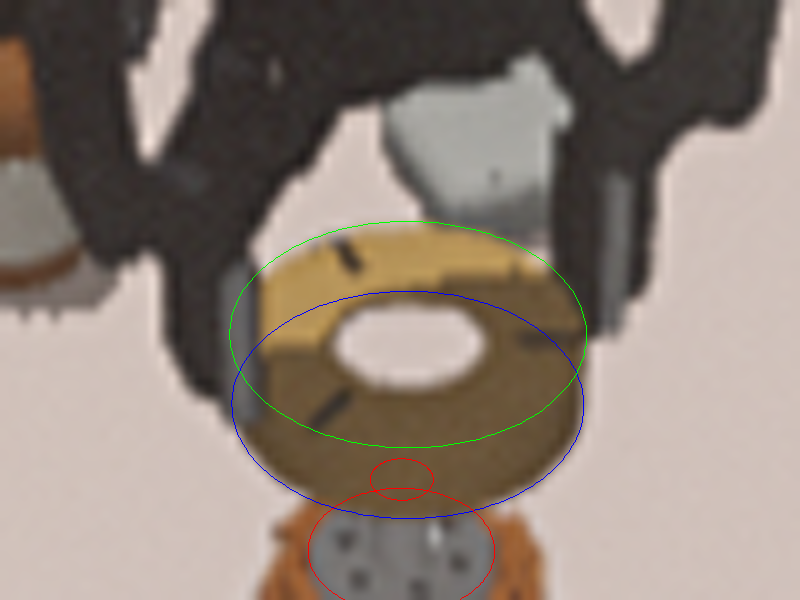

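The ring is held level. Its hole is centred at x≈409.5 against 408.5 predicted, its lower edge matches the overlay, and the plate matches its own outline. I'll lower the ring over the stud.

```bash
python3 -m jog '[[0.0003,0.0012,0.01,0,0,0,0.06],[0,0,0.015,0,0,0,0.06],[0,0,0.006,0,0,0,0.06],[0,0,0,0,0,0,0.06],[0,0,0,0,0,0,0.06]]'
python3 -m jog '[[0,0,0.002,0,0,0,0.06],[0,0,0.002,0,0,0,0.06],[0,0,0,0,0,0,0.06]]'
python3 - <<'E'
from h import *
go([544.8,-5.2,115])
E
```

```text
time_s: 19.1
eef_pos: [545.1, -4.2, 125.0]
ee_rot: [0.0, 0.303, 0.953, 0.0]
force: [0.0, 0.1, -0.0]
grip_width: 0.756
grip_force: 44.7
time_s: 19.4
eef_pos: [544.9, -4.0, 120.6]
ee_rot: [-0.0, 0.303, 0.953, 0.0]
force: [-0.1, 0.6, -0.5]
grip_width: 0.757
grip_force: 44.7
t 19.4 tcp [544.9  -4.  120.6] yaw 2.527 tool shift mm [-0.6 -1.   5.6] F [-0.1  0.6 -0.5] T [-0.02  -0.006  0.016] gw 0.757 gf 44.7 j6 -1.18
```

```bash
python3 -m jog '[[-0.0004,-0.0008,0.002,0,0,0,0.06],[0,0,0.002,0,0,0,0.06],[0,0,0,0,0,0,0.06]]'
python3 -m jog '[[0,0,0.0015,0,0,0,0.06],[0,0,0,0,0,0,0.06]]'
python3 -m jog '[[0,0,0.0015,0,0,0,0.06],[0,0,0,0,0,0,0.06]]'
```

```text
time_s: 19.7
eef_pos: [544.6, -4.9, 116.4]
ee_rot: [-0.0, 0.303, 0.953, -0.0]
force: [0.2, -1.0, -1.4]
grip_width: 0.752
grip_force: 44.7
time_s: 19.9
eef_pos: [544.7, -4.9, 115.0]
ee_rot: [-0.0, 0.303, 0.953, -0.0]
force: [0.3, -0.3, -0.9]
grip_width: 0.749
grip_force: 44.7
time_s: 20.1
eef_pos: [544.7, -4.9, 113.5]
ee_rot: [-0.0, 0.303, 0.953, -0.0]
force: [-0.5, -0.0, 0.2]
grip_width: 0.757
grip_force: 44.7
```

```bash
python3 -m jog '[[0,0,0.001,0,0,0,0.06],[0,0,0,0,0,0,0.06]]'
python3 -m jog '[[0,0,0.001,0,0,0,0.06],[0,0,0,0,0,0,0.06]]'
python3 -m jog '[[0,0,0.001,0,0,0,0.06],[0,0,0,0,0,0,0.06]]'
```

```text
time_s: 20.3
eef_pos: [544.7, -4.9, 112.6]
ee_rot: [-0.0, 0.303, 0.953, -0.0]
force: [0.1, 0.5, -0.9]
grip_width: 0.75
grip_force: 44.7
time_s: 20.5
eef_pos: [545.0, -5.0, 112.0]
ee_rot: [0.0, 0.303, 0.953, -0.0]
force: [0.1, -0.3, 1.9]
grip_width: 0.754
grip_force: 45.0
time_s: 20.7
eef_pos: [545.4, -5.1, 111.6]
ee_rot: [0.001, 0.303, 0.953, -0.0]
force: [-1.6, 0.1, 7.2]
grip_width: 0.754
grip_force: 45.5
```

The lugs rest at TCP 112, so the lower edge is about 95.6 mm and some 107–122° of clockwise turn remain. I'll screw clockwise following the 24 mm lead and watch the moment.

```bash
cat > g.py <<'E'
from h import *
go([544.8,-5.2,105])
E
python3 -m jog '[[0,0,-0.0005,0,0,0.1,0.06],[0,0,0.0006,0,0,0.15,0.06],[0,0,0.0006,0,0,0.15,0.06],[0,0,0.0006,0,0,0.15,0.06],[0,0,0,0,0,0,0.06]]'; python3 g.py
python3 -m jog '[[0,0,0.0006,0,0,0.15,0.06],[0,0,0.0006,0,0,0.15,0.06],[0,0,0.0006,0,0,0.15,0.06],[0,0,0,0,0,0,0.06]]'; python3 g.py
```

```text
time_s: 21.2
eef_pos: [545.0, -5.0, 109.7]
ee_rot: [0.0, 0.551, 0.835, 0.0]
force: [0.1, 1.1, 4.0]
grip_width: 0.76
grip_force: 45.1
t 21.2 tcp [545.   -5.  109.7] yaw 1.975 tool shift mm [-0.1 -0.3  4.7] F [0.1 1.1 4. ] T [ 0.063  0.109 -0.106] gw 0.76 gf 45.1 j6 -0.63
time_s: 21.6
eef_pos: [545.0, -4.9, 107.9]
ee_rot: [0.0, 0.722, 0.692, 0.0]
force: [-1.2, 1.0, 5.0]
grip_width: 0.749
grip_force: 45.2
t 21.6 tcp [545.   -4.9 107.9] yaw 1.529 tool shift mm [-0.3 -0.2  2.9] F [-1.2  1.   5. ] T [ 0.045  0.168 -0.084] gw 0.749 gf 45.2 j6 -0.18
```

```bash

python3 -m jog '[[0,0,0.0005,0,0,0.15,0.06],[0,0,0.0005,0,0,0.15,0.06],[0,0,0.0005,0,0,0.1,0.06],[0,0,0,0,0,0,0.06]]'; python3 g.py
python3 -m jog '[[0,0,0.0004,0,0,0.1,0.06],[0,0,0.0004,0,0,0.1,0.06],[0,0,0,0,0,0,0.06]]'; python3 g.py
```

```text
time_s: 22.0
eef_pos: [545.0, -5.0, 106.5]
ee_rot: [0.0, 0.844, 0.536, 0.0]
force: [-0.9, -0.5, 5.0]
grip_width: 0.754
grip_force: 45.2
t 22.0 tcp [545.   -5.  106.5] yaw 1.131 tool shift mm [-0.3 -0.1  1.5] F [-0.9 -0.5  5. ] T [-0.063  0.045 -0.084] gw 0.754 gf 45.2 j6 0.22
time_s: 22.3
eef_pos: [545.1, -5.0, 105.7]
ee_rot: [0.0, 0.894, 0.449, 0.0]
force: [0.0, -1.0, 5.2]
grip_width: 0.754
grip_force: 45.2
t 22.3 tcp [545.1  -5.  105.7] yaw 0.931 tool shift mm [-0.4 -0.1  0.7] F [ 0.  -1.   5.2] T [-0.066 -0.005 -0.042] gw 0.754 gf 45.2 j6 0.42
```

```bash

python3 -m jog '[[0,0,0.0003,0,0,0.08,0.06],[0,0,0,0,0,0,0.06]]'; python3 g.py | cut -c1-200
python3 -m jog '[[0,0,0.0003,0,0,0.08,0.06],[0,0,0,0,0,0,0.06]]' | head -1; python3 g.py
```

```text
time_s: 22.5
eef_pos: [545.1, -5.0, 105.4]
ee_rot: [0.0, 0.911, 0.413, 0.0]
force: [0.0, -1.4, 5.8]
grip_width: 0.753
grip_force: 45.2
t 22.5 tcp [545.1  -5.  105.4] yaw 0.852 tool shift mm [-0.4 -0.1  0.4] F [ 0.  -1.4  5.8] T [-0.064  0.066 -0.136] gw 0.753 gf 45.2 j6 0.49
time_s: 22.7
t 22.7 tcp [545.1  -5.  105. ] yaw 0.771 tool shift mm [-0.4 -0.   0. ] F [-0.6 -0.5  4.8] T [-0.094 -0.003 -0.128] gw 0.751 gf 45.2 j6 0.58
```

```bash

python3 -m jog '[[0,0,0.0003,0,0,0.06,0.06],[0,0,0,0,0,0,0.06]]'| head -1; python3 g.py
```

```text
time_s: 22.9
t 22.9 tcp [545.2  -5.  104.9] yaw 0.712 tool shift mm [-0.4 -0.  -0.1] F [-0.8 -0.   6.4] T [-0.053  0.059 -0.066] gw 0.751 gf 45.3 j6 0.63
```

```bash

python3 -m jog '[[0,0,0,0,0,0.06,0.06],[0,0,0,0,0,0,0.06]]'| head -1; python3 g.py
python3 -m jog '[[0,0,0,0,0,0.05,0.06],[0,0,0,0,0,0,0.06]]'| head -1; python3 g.py
```

```text
time_s: 23.1
t 23.1 tcp [545.2  -5.  104.9] yaw 0.652 tool shift mm [-0.4 -0.  -0.1] F [-0.9 -0.9  6. ] T [-0.09   0.024 -0.081] gw 0.756 gf 45.3 j6 0.69
time_s: 23.3
t 23.3 tcp [545.2  -5.  104.9] yaw 0.602 tool shift mm [-0.4 -0.  -0.1] F [-0.2 -0.4  6.8] T [-0.078  0.023 -0.014] gw 0.755 gf 45.3 j6 0.74
```

```bash

python3 -m jog '[[0,0,0,0,0,0.05,0.06],[0,0,0,0,0,0,0.06]]'| head -1; python3 g.py
```

```text
time_s: 23.5
t 23.5 tcp [545.2  -4.9 104.9] yaw 0.552 tool shift mm [-0.4  0.  -0.1] F [ 1.3 -0.5  5.5] T [-0.074  0.03  -0.015] gw 0.751 gf 45.3 j6 0.79
```

```bash

python3 -m jog '[[0,0,0,0,0,0.05,0.06],[0,0,0,0,0,0,0.06]]'| head -1; python3 g.py
python3 -m jog '[[0,0,0,0,0,0.04,0.06],[0,0,0,0,0,0,0.06]]'| head -1; python3 g.py
```

```text
time_s: 23.7
t 23.7 tcp [545.2  -4.9 104.9] yaw 0.502 tool shift mm [-0.5  0.  -0.1] F [0.5 0.  6.1] T [ 0.046 -0.074  0.031] gw 0.75 gf 45.3 j6 0.84
time_s: 23.9
t 23.9 tcp [545.2  -4.9 104.9] yaw 0.463 tool shift mm [-0.4  0.1 -0.1] F [ 0.8 -0.5  5.8] T [-0.078  0.008 -0.025] gw 0.753 gf 45.3 j6 0.88
```

```bash

python3 -m jog '[[0,0,0,0,0,0.04,0.06],[0,0,0,0,0,0,0.06]]'| head -1; python3 g.py
```

```text
time_s: 24.1
t 24.1 tcp [545.2  -4.9 104.9] yaw 0.423 tool shift mm [-0.5  0.1 -0.1] F [ 0.5 -0.4  6.5] T [ 0.018  0.027 -0.004] gw 0.747 gf 45.3 j6 0.92
```

```bash

for i in 1; do python3 -m jog '[[0,0,0,0,0,0.04,0.06],[0,0,0,0,0,0,0.06]]'| head -1; python3 g.py; done
python3 -m jog '[[0,0,0,0,0,0.04,0.06],[0,0,0,0,0,0,0.06]]'| head -1; python3 g.py
python3 -m jog '[[0,0,0,0,0,0,0.06]]'| head -1; python3 g.py
```

```text
time_s: 24.3
t 24.3 tcp [545.2  -4.9 104.9] yaw 0.383 tool shift mm [-0.4  0.1 -0.1] F [0.  0.7 6.5] T [0.003 0.006 0.005] gw 0.751 gf 45.3 j6 0.96
time_s: 24.5
t 24.5 tcp [545.2  -4.9 104.9] yaw 0.343 tool shift mm [-0.4  0.1 -0.1] F [ 0.4 -0.1  6. ] T [-0.088  0.039  0.02 ] gw 0.753 gf 45.3 j6 1.0
time_s: 24.6
t 24.6 tcp [545.2  -4.9 104.9] yaw 0.344 tool shift mm [-0.4  0.1 -0.1] F [ 0.2 -0.6  5.4] T [-0.033  0.041 -0.017] gw 0.753 gf 45.3 j6 1.0
```

```bash

python3 -m jog '[[0,0,0,0,0,0.05,0.06],[0,0,0,0,0,0,0.06]]'| head -1; python3 g.py
python3 -m jog '[[0,0,0,0,0,0.04,0.06],[0,0,0,0,0,0,0.06]]'| head -1; python3 g.py
```

```text
time_s: 24.8
t 24.8 tcp [545.2  -4.9 104.9] yaw 0.292 tool shift mm [-0.4  0.1 -0.1] F [ 0.4 -0.6  6.2] T [-0.017 -0.037  0.001] gw 0.751 gf 45.3 j6 1.05
time_s: 25.0
t 25.0 tcp [545.1  -4.9 104.8] yaw 0.253 tool shift mm [-0.4  0.2 -0.2] F [-0.2  0.6  7.1] T [-0.017  0.033  0.016] gw 0.753 gf 45.4 j6 1.09
```

```bash

python3 -m jog '[[0,0,0,0,0,0.04,0.06],[0,0,0,0,0,0,0.06]]'| head -1; python3 g.py
```

```text
time_s: 25.2
t 25.2 tcp [545.1  -4.9 104.8] yaw 0.213 tool shift mm [-0.4  0.2 -0.2] F [-0.5 -0.1  5.6] T [-0.085  0.04   0.087] gw 0.753 gf 45.4 j6 1.13
```

```bash
echo 'print("tau6",sense()["tau"][5].round(3))' >> g.py
python3 -m jog '[[0,0,0,0,0,0.03,0.06],[0,0,0,0,0,0,0.06]]'| head -1; python3 g.py
python3 -m jog '[[0,0,0,0,0,0.02,0.06],[0,0,0,0,0,0,0.06]]'| head -1; python3 g.py
```

```text
time_s: 25.4
t 25.4 tcp [545.1  -4.9 104.8] yaw 0.184 tool shift mm [-0.3  0.2 -0.2] F [ 0.5 -1.2  5. ] T [-0.05   0.034  0.147] gw 0.753 gf 45.4 j6 1.16
tau6 0.425
time_s: 25.6
t 25.6 tcp [545.1  -5.  104.8] yaw 0.164 tool shift mm [-0.4  0.2 -0.2] F [-0.5 -0.6  5.2] T [-0.082  0.029  0.19 ] gw 0.749 gf 45.4 j6 1.18
tau6 0.417
```

```bash
python3 -m jog '[[0,0,0,0,0,0.02,0.06],[0,0,0,0,0,0,0.06]]'| head -1; python3 g.py
python3 -m jog '[[0,0,0,0,0,0.01,0.06],[0,0,0,0,0,0,0.06]]'| head -1; python3 g.py
```

```text
time_s: 25.8
t 25.8 tcp [545.1  -5.  104.8] yaw 0.144 tool shift mm [-0.3  0.2 -0.2] F [-0.4 -0.5  5.8] T [-0.081  0.04   0.296] gw 0.753 gf 45.4 j6 1.2
tau6 0.445
time_s: 26.0
t 26.0 tcp [545.1  -5.  104.8] yaw 0.134 tool shift mm [-0.3  0.2 -0.2] F [ 0.1 -0.3  5.7] T [-0.094  0.108  0.336] gw 0.754 gf 45.4 j6 1.21
tau6 0.463
```

The moment has climbed to about 0.3 N m, which is snug. I'll let go and retreat straight up.

```bash
python3 -m jog '[[0,0,-0.0005,0,0,0,0.06],[0,0,0,0,0,0,0.085],[0,0,0,0,0,0,0.085],[0,0,0,0,0,0,0.085],[0,0,0,0,0,0,0.085]]'
python3 -m jog '[[0,0,-0.01,0,0,0,0.085],[0,0,-0.03,0,0,0,0.085],[0,0,-0.04,0,0,0,0.085],[0,0,-0.04,0,0,0,0.085],[0,0,-0.02,0,0,0,0.085]]'
python3 -m jog '[[-0.05,0,0,0,0,0,0.085],[-0.05,0,0,0,0,0,0.085],[-0.04,0,0,0,0,0,0.085],[0,0,0,0,0,0,0.085],[0,0,0,0,0,0,0.085]]'
python3 - <<'E'
from h import *
s=eyes.capture("side");c=w2p("side",[544.8,-5,105]);cv2.imwrite("pics/c9.png",crop(s,*c,80,60,10)[...,::-1])
go([0,0,0])
a=np.linspace(0,2*np.pi,200)
for z in(88.5,105.5):
    P=(np.array([w2p("side",[544.8+33*np.cos(t),-5.2+33*np.sin(t),z]) for t in a])-[int(c[0])-40,int(c[1])-30]+.5)*10
    print(z,P.min(0).round(),P.max(0).round())
E
```

```text
time_s: 26.5
eef_pos: [544.7, -4.9, 104.8]
ee_rot: [-0.0, 0.998, 0.064, -0.0]
force: [-0.7, 0.3, 0.5]
grip_width: 0.997
grip_force: 0.0
time_s: 27.0
eef_pos: [545.5, -5.0, 249.4]
ee_rot: [0.001, 0.998, 0.064, 0.003]
force: [-0.3, -1.2, -0.9]
grip_width: 0.998
grip_force: 0.0
time_s: 27.5
eef_pos: [406.1, -22.8, 246.0]
ee_rot: [0.0, 0.998, 0.063, 0.001]
force: [0.3, 0.4, 0.3]
grip_width: 0.998
grip_force: 0.0
t 27.55 tcp [406.6 -22.8 245.7] yaw 0.127 tool shift mm [-400.9  -74.1  245. ] F [-0.2 -0.3  0.3] T [0.044 0.042 0.02 ] gw 0.997 gf 0.0 j6 1.1
88.5 [242. 260.] [580. 489.]
105.5 [240. 195.] [583. 424.]
```

View pics/c9.png

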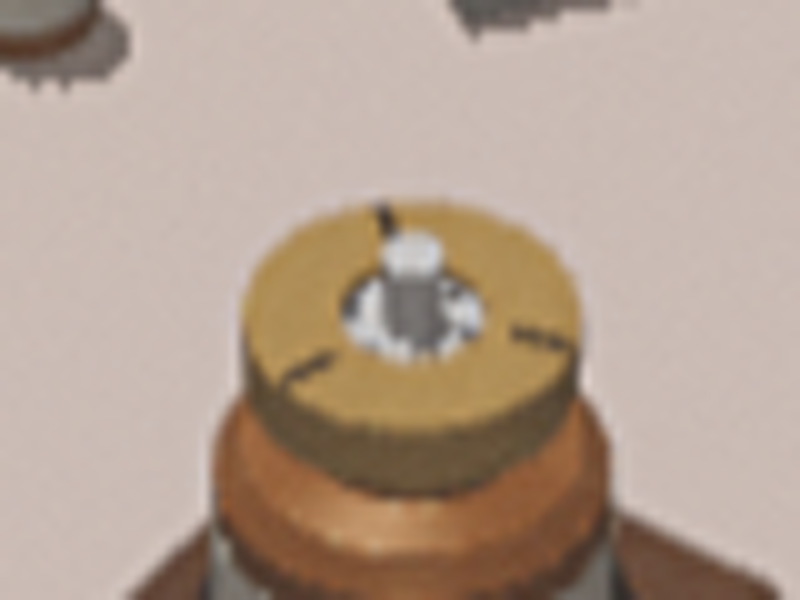

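The ring is level and home: its lower edge is at y≈493 against 489 predicted, its sides are at 242 and 582, and the stud is upright in the hole. I'm handing in.

```bash
python3 -c "from rig import finish_job; print(finish_job())"
```

```text
the job is handed in; nothing more can be done
None
```

The jar is closed and handed in at about 27.6 s of the 67 s allowed: plate flat and seated in the mouth, brass ring (the farthest of the four) tightened to about 0.3 N m (a touch over 0.3 at the last reading), level and let go; no verdict was shown on hand-in.

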